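# Load the cooling rig: heatsinks in order of height down the air stream

## Robot

A 6-joint arm with a two-finger parallel gripper is mounted at the origin on a cart in front of the work surface, level with it; the furniture and walls round the work are solid. World frame = base frame: x ahead of the robot, y to its left, z up, the work surface at z = 0. Lengths are in m, angles in rad, forces in N, time in s.
With the tool pointing down it reaches from about 0.275 to 1 m from the base axis. Payload 8.4 kg.
Tool frame: the origin (TCP) lies midway between the tips of the shut fingers; the grasp point (between the pads) lies 19 mm behind it; z points along the fingers, y is the line along which they close (so a half turn about z gives the same grasp; the last joint's range is limited). The gripper opens to 85 mm and grips with 20 to 120 N. Pads are 22 mm wide; open, the fingers measure 114 mm over their backs; the gripper's body (76 mm by 85 mm) begins 54 mm behind the grasp point. The pads swing forward as they close: fully open they stand 13 mm farther back than shut.
Start: joints at [-1.257, 0.353, 1.633, -0, 1.155, -0.002], TCP at [0.194, -0.594, 0.231] pointing down, gripper open.
Joint ranges: [-2.63, 2.63], [-0.92, 2.1], [0.06, 2.66], [-1.3, 4.44], [0, 2.69], [-3.02, 3.02]. Speed limits (rad/s): [2.22, 2.22, 2.79, 3.14, 3.14, 3.14].

## Interface

Orientations are given as a rotation vector (axis times angle).
In Python, from rig import arm, eyes gives the robot as it stands (arm), with the cameras (eyes).
- The arm moves only by the shell command python3 jog.py 'ROWS' [FORCE]. ROWS is a JSON list of rows, 1 to 5 of them, each an object with the fields rot (a list: a rotation vector rx, ry, rz in parts of the range, where 1.0 means 4 rad), pos (a list: dx, dy, dz in fractions of the full range, 1 being 0.3 m), aperture (the finger opening in m); a field left out counts as zero (the opening has to be given); each row is the pose to reach, as a shift and turn from the pose commanded when the command began, along the tool's axes at that moment; what a row does not reach only later rows make up. A row lasts 1/10 s, in which the tool goes at most 0.05 m and 0.15 rad, less where a joint would pass 70% of its speed; a pose out of reach is approached as far as the arm can. The fingers move at their own pace and stop on an object; FORCE is the grip in N (left out, the last holds). Time passes only in rows, so rows that do not move let the fingers close. It prints the time, the measured TCP pose, the force, the opening and the grip force at its end. Shift and turn numbers lie between -1 and 1, and a call with a number outside is refused. Input that does not fit is refused with a message, and nothing moves.
- arm.observe(): the state, without advancing time (a new reading comes with each control period).
- eyes.camera(name): name is "side" or "top" or "wrist"; returns the picture (480x640x3 uint8, red, green, blue); there is no depth.
- eyes.get_calibration(name): a dict with "camera_matrix" (3x3 intrinsics, pixels), "k1" (the pictures are not rectified: a ray, as slopes to the right and down, at radius r is drawn at 1 + k1 r^2 times it, then the intrinsics apply), "eye" and "orientation" of the camera in the world. Camera axes: x right, y down, z forward; pixel columns grow to the right and rows downward; lengths in m; the calibration is good to about 2 mm. A picture is of the moment at which its call begins: read the wrist's pose just before it. get_calibration takes no time and is no camera call; for the wrist camera it gives the pose at the moment of the call.
- arm.close_job(): hands the job in; it is judged then, once.
The state is a dict: "time_s": time; "qpos": joint angles; "joint_velocities": joint speeds; "joint_efforts": joint torques, N m; "ee_pos": TCP position; "eef_rot": TCP orientation; "wrist_force": force on the tool from outside, world axes, zero at the start; "ft_torque": the same for the moment, N m; "gripper_width": finger opening in m; "gripper_force": force on a finger pad.
Only numpy, scipy, OpenCV 4.12 (cv2) and the standard library are available. Lean on these libraries where they do the work, as an engineer would, in place of code of your own. Each camera call takes 0.05 s, during which the arm holds its last target. There are 200 camera calls.

## Task

Load the forced-air test rig with the four heatsinks, one on each heater pad, in order of height: the lowest next to the fan and each one farther away taller, so that none stands in the wind shadow of a taller one. Turn each so that its fins run along the row with the air stream and it sits flat on the copper between the white locating pins. Keep them upright and set them down gently, do not drop them.

Things in the scene. Friction and masses are not known exactly. Their poses are not given: they have to be found in the camera images.
- heatsink_silver: Loose finned heatsink, bare silver-white aluminium, lowest of the four; 26 mm high, footprint 34 mm (x) by 50 mm (y), about 60 g. Origin: centre of the underside; z up; the upright fins run along x (so the 34 mm sides show the fin ends, the 50 mm spread is across the fins). Solid enough to grip on any side; gripping the two outer fins means closing along y, 50 mm apart.
- heatsink_red: Loose finned heatsink, red anodised; 37 mm high, footprint 34 mm (x) by 50 mm (y), about 80 g. Origin: centre of the underside; z up; the upright fins run along x (so the 34 mm sides show the fin ends, the 50 mm spread is across the fins). Solid enough to grip on any side; gripping the two outer fins means closing along y, 50 mm apart.
- heatsink_blue: Loose finned heatsink, blue, its fins cut through across in two places; 48 mm high, footprint 34 mm (x) by 50 mm (y), about 100 g. Origin: centre of the underside; z up; the upright fins run along x (so the 34 mm sides show the fin ends, the 50 mm spread is across the fins). Solid enough to grip on any side; gripping the two outer fins means closing along y, 50 mm apart.
- heatsink_gold: Loose finned heatsink, gold-coloured, tallest of the four; 59 mm high, footprint 34 mm (x) by 50 mm (y), about 120 g. Origin: centre of the underside; z up; the upright fins run along x (so the 34 mm sides show the fin ends, the 50 mm spread is across the fins). Solid enough to grip on any side; gripping the two outer fins means closing along y, 50 mm apart.
- bay_1: Fixed heater bay (four alike, 66 mm pitch; -y end of row): black carrier 70 mm (x) by 54 mm (y, along row and air stream), copper pad on it. Origin: centre of its underside, 12 mm above the worktop; pad 6 mm above origin. Eight white tapered pins round the pad rise 3.5 mm above it, leaving 58 mm (x) by 42 mm (y) clear: a heatsink with its fins (x) along bay y drops in, 4 mm to spare each side.
- bay_2: Fixed heater bay (four alike, 66 mm pitch; next to bay_1): black carrier 70 mm (x) by 54 mm (y, along row and air stream), copper pad on it. Origin: centre of its underside, 12 mm above the worktop; pad 6 mm above origin. Eight white tapered pins round the pad rise 3.5 mm above it, leaving 58 mm (x) by 42 mm (y) clear: a heatsink with its fins (x) along bay y drops in, 4 mm to spare each side.
- bay_3: Fixed heater bay (four alike, 66 mm pitch; next to bay_4): black carrier 70 mm (x) by 54 mm (y, along row and air stream), copper pad on it. Origin: centre of its underside, 12 mm above the worktop; pad 6 mm above origin. Eight white tapered pins round the pad rise 3.5 mm above it, leaving 58 mm (x) by 42 mm (y) clear: a heatsink with its fins (x) along bay y drops in, 4 mm to spare each side.
- bay_4: Fixed heater bay (four alike, 66 mm pitch; +y end of row): black carrier 70 mm (x) by 54 mm (y, along row and air stream), copper pad on it. Origin: centre of its underside, 12 mm above the worktop; pad 6 mm above origin. Eight white tapered pins round the pad rise 3.5 mm above it, leaving 58 mm (x) by 42 mm (y) clear: a heatsink with its fins (x) along bay y drops in, 4 mm to spare each side.
- fan: Black fan, wire guards on both faces, fixed on the rig's aluminium base plate (88 by 390 mm) at one end of the row, 53 mm from the centre of the nearest bay (bay_1 or bay_4, it varies); blows along the row over the bays. Origin: centre of underside, 12 mm above worktop; 70 mm wide, 28 mm thick (y, along row), 64 mm high. A green terminal block, 17 mm high, at the other end.

How it is judged:
By the outcome, as a careful person would: the job done as asked, in the order asked, and still so for the second after the job is handed in, with the robot touching nothing.
It also fails if it takes over 93 s, if anything falls off the work surface, if the arm or the gripper's body presses on something with over 40 N, if the wrist force passes 120 N, or if a joint passes its speed limit or range.

## Working session

There is one attempt and no reset: what is moved stays moved. The work goes in short steps, Python scripts to look and compute and a shell command to move; the robot and the scene stay as the last step left them, time stands still between calls to the robot, and variables do not carry over. Pictures are saved under pics/ and viewed, at most 14 in all, crops included, and the job is handed in when it is done.

```bash
ls; mkdir -p pics; python3 - <<'E'
from rig import arm, eyes
import cv2
o=arm.observe(); print({k:o[k] for k in('time_s','ee_pos','eef_rot','gripper_width')})
for n in('top','side'):
    c=eyes.get_calibration(n); print(n,c)
    cv2.imwrite(f'pics/{n}0.png',eyes.camera(n)[:,:,::-1])
E
```

```text
jog.py
pics
rig.py
{'time_s': 0.0, 'ee_pos': array([ 0.19395852, -0.59365392,  0.23055551]), 'eef_rot': array([-3.10118109e+00, -4.93708996e-01,  2.83956717e-04]), 'gripper_width': 0.08556439644717881}
top {'camera_matrix': array([[624.37954054,   0.        , 315.48147532],
       [  0.        , 624.37954054, 242.79491971],
       [  0.        ,   0.        ,   1.        ]]), 'k1': 0.013332495935575754, 'eye': array([ 0.35000338, -0.03840456,  1.42162559]), 'orientation': array([-2.14600892,  2.17122275, -0.15981228])}
side {'camera_matrix': array([[444.56827156,   0.        , 317.43355824],
       [  0.        , 444.56827156, 230.90458017],
       [  0.        ,   0.        ,   1.        ]]), 'k1': -0.051497612185302154, 'eye': array([ 0.32184093, -0.70574667,  0.56510097]), 'orientation': array([-2.18906756,  0.34925949, -0.16015801])}
```

View pics/top0.png

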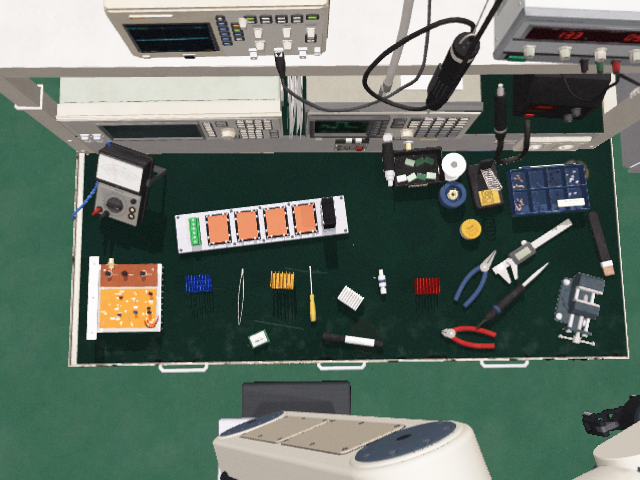

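View pics/side0.png

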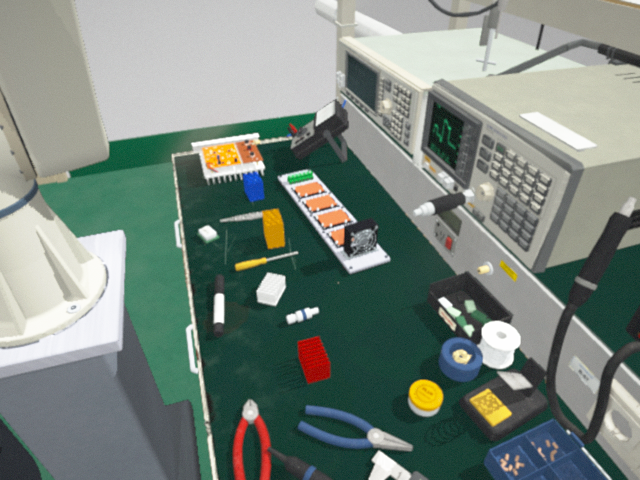

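Top view: the rig is tilted about 7°, with the fan at its right (-y) end (328,212) and the terminal block at (194,231). So silver goes to bay_1, red to bay_2, blue to bay_3 and gold to bay_4. The heatsinks are blue (199,284), gold (282,281), silver (350,298, turned) and red (428,286). The side view agrees: all four are upright.

```bash
cat > h.py <<'E'
import numpy as np, cv2
from scipy.spatial.transform import Rotation as R
from rig import arm, eyes
H=dict(silver=.026,red=.037,blue=.048,gold=.059)
def ray(cal,px,z):
    """pixels -> world points on plane z"""
    K=cal['camera_matrix']; px=np.atleast_2d(px).astype(float)
    d=(px-K[:2,2])/[K[0,0],K[1,1]]; s=d.copy()
    for _ in range(10): s=d/(1+cal['k1']*(s**2).sum(1,keepdims=True))
    v=R.from_rotvec(cal['orientation']).apply(np.c_[s,np.ones(len(s))])
    e=np.array(cal['eye']); t=(z-e[2])/v[:,2]
    return (e+v*t[:,None])[:,:2]
def proj(cal,P):
    K=cal['camera_matrix']; c=R.from_rotvec(cal['orientation']).inv().apply(np.atleast_2d(P)-cal['eye'])
    s=c[:,:2]/c[:,2:]; s=s*(1+cal['k1']*(s**2).sum(1,keepdims=True)); return s*K[0,0]+K[:2,2]
RNG=dict(red=((0,140,50),(4,255,255)),blue=((108,150,50),(125,255,255)),gold=((14,140,90),(26,255,255)),silver=((0,0,130),(179,60,255)),copper=((5,90,120),(13,220,255)))
def mask(im,c):
    return cv2.inRange(cv2.cvtColor(im,cv2.COLOR_RGB2HSV),*[np.array(a) for a in RNG[c]])
def blobs(m,amin,k=3):
    m=cv2.morphologyEx(m,cv2.MORPH_CLOSE,np.ones((k,k)))
    return sorted([c for c in cv2.findContours(m,cv2.RETR_EXTERNAL,cv2.CHAIN_APPROX_NONE)[0] if cv2.contourArea(c)>amin],key=cv2.contourArea,reverse=True)
def rect(cal,cnt,z):
    """min-area rectangle in world mm on plane z: centre, sizes, direction (deg) of LONG side"""
    w=ray(cal,cnt.reshape(-1,2),z)
    (c,s,a)=cv2.minAreaRect((w*1000).astype(np.float32))
    if s[0]<s[1]: s=(s[1],s[0]); a+=90
    return np.array(c),np.array(s),(a+90)%180-90
def goto(xyz,yaw=None):
    """tool-frame move to reach xyz with tool pointing down and its y axis along world angle yaw(deg)"""
    o=arm.observe(); R0=R.from_rotvec(o['eef_rot']); 
    d=R0.inv().apply(np.array(xyz)-o['ee_pos'])
    y=R0.as_matrix()[:,1]; out=f"d={np.round(d,4)}"
    if yaw is not None:
        cur=np.degrees(np.arctan2(y[1],y[0])); dy=(yaw-cur+90)%180-90
        a=np.radians(cur+dy); Y=np.array([np.cos(a),np.sin(a),0]); Z=np.array([0,0,-1.]); X=np.cross(Y,Z)
        out+=f" rv={np.round((R0.inv()*R.from_matrix(np.c_[X,Y,Z])).as_rotvec(),4)} (turn {dy:.1f}deg, q6={o['qpos'][5]:.2f})"
    print(out)
E
python3 - <<'E'
from h import *
im=cv2.imread('pics/top0.png')[:,:,::-1].copy(); cal=eyes.get_calibration('top')
for c in RNG:
    z=.018 if c=='copper' else H[c]
    m=mask(im,c)
    if c=='silver': m[:270]=0; m[315:]=0; m[:,:330]=0;m[:,372:]=0
    else: m[:190]=0;m[300:]=0
    for b in blobs(m,60)[:5]:
        ce,s,a=rect(cal,b,z); print(c,np.round(cv2.boundingRect(b)),ce.round(1),s.round(1),round(a,1))
w=eyes.get_calibration('wrist');o=arm.observe(); R0=R.from_rotvec(o['eef_rot'])
print('wrist cam in tool',R0.inv().apply(w['eye']-o['ee_pos']),(R0.inv()*R.from_rotvec(w['orientation'])).as_matrix().round(3),w['camera_matrix'][0,0])
print('tool axes',R0.as_matrix().round(3))
E
```

```text
red [414 277  26  18] [ 437.9 -304.6] [56.3 37.8] 89.4
blue [185 274  28  19] [448.6 199. ] [57.6 39.1] -86.3
gold [101 289  55  11] [425.7 348.9] [117.1  21.6] 89.3
gold [270 271  24  19] [453.   15.9] [50.8 38.7] 86.3
gold [461 219  21  20] [ 562.1 -403.1] [43.4 43.3] 43.1
gold [479 190  21  15] [ 632.8 -446.4] [43.1 32.7] -81.1
silver [338 285  26  26] [ 413.6 -135.3] [49.3 35.9] 55.1
copper [100 264  57  23] [470.6 361.2] [125.2  49.4] 89.3
copper [207 214  22  30] [574.1 162. ] [63.6 43.9] 6.2
copper [236 211  22  29] [581.4  96.2] [63.4 44.2] 7.2
copper [265 207  22  30] [588.8  30.8] [63.8 43.8] 5.9
copper [294 204  22  29] [595.9 -34.9] [63.6 43.7] 5.8
wrist cam in tool [ 0.06979337 -0.00044952 -0.14311968] [[-0.    -0.961 -0.275]
 [ 1.    -0.     0.001]
 [-0.001 -0.275  0.961]] 406.44264654803374
tool axes [[ 0.951  0.311 -0.   ]
 [ 0.311 -0.951  0.001]
 [-0.    -0.001 -1.   ]]
```

```bash
python3 -c "
from h import *
goto([.438,-.3046,.16],-90)"
```

```text
d=[ 0.3217 -0.1989  0.0709] rv=[-1.200e-03  2.000e-04  3.158e-01] (turn -18.1deg, q6=-0.00)
```

Careful with the scale: shifts go in shares of 0.3 m and turns go in shares of 4 rad. That gives: 0.2 m is 0.6667, -0.12 m is -0.4.

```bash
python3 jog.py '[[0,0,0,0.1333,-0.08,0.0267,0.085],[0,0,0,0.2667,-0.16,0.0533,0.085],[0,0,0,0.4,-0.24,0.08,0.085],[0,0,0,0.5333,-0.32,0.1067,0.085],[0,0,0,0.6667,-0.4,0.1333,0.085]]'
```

```text
refused: ROWS must be a list of objects, one for each row. Nothing was moved.
```

Refused on format, not on reach. It needs a list of objects, one for each row.

```bash
python3 jog.py '[{"pos":[0.1333,-0.08,0.0267],"aperture":0.085},{"pos":[0.2667,-0.16,0.0533],"aperture":0.085},{"pos":[0.4,-0.24,0.08],"aperture":0.085},{"pos":[0.5333,-0.32,0.1067],"aperture":0.085},{"pos":[0.6667,-0.4,0.1333],"aperture":0.085}]'
python3 jog.py '[{"rot":[0,0,0.025],"pos":[0.1333,-0.0867,0.0333],"aperture":0.085},{"rot":[0,0,0.05],"pos":[0.2667,-0.1733,0.0667],"aperture":0.085},{"rot":[0,0,0.079],"pos":[0.4067,-0.2633,0.1033],"aperture":0.085},{"rot":[0,0,0.079],"pos":[0.4067,-0.2633,0.1033],"aperture":0.085},{"rot":[0,0,0.079],"pos":[0.4067,-0.2633,0.1033],"aperture":0.085}]'
cat >> h.py <<'E'
def look(c,name,xy,zs=None,amin=150):
    """wrist view of heatsink c near xy (m)"""
    cal=eyes.get_calibration('wrist'); im=eyes.camera('wrist'); cv2.imwrite(f'pics/{name}.png',im[:,:,::-1])
    m=mask(im,c); p=proj(cal,[*xy,H[c]])[0]; print('expected px',p.round())
    for b in blobs(m,amin,9)[:4]:
        x,y,w,h=cv2.boundingRect(b)
        if np.hypot(x+w/2-p[0],y+h/2-p[1])<120:
            ce,s,a=rect(cal,b,H[c]); print(c,(x,y,w,h),'world mm',ce.round(1),s.round(1),round(a,1))
E
python3 -c "
from h import *
look('red','wred',[.438,-.3046])"
```

```text
time_s: 0.6
ee_pos: [0.3477, -0.4163, 0.1908]
eef_rot: [-3.102, -0.493, 0.0]
wrist_force: [0.0, -0.4, -0.0]
gripper_width: 0.0851
gripper_force: 0.0
time_s: 1.1
ee_pos: [0.4387, -0.3038, 0.1598]
eef_rot: [-3.141, -0.006, 0.002]
wrist_force: [-0.0, -0.3, -0.5]
gripper_width: 0.0851
gripper_force: 0.0
expected px [320. 227.]
red (289, 193, 76, 59) world mm [ 441.2 -308.9] [50.7 40.4] -89.8
```

View pics/wred.png

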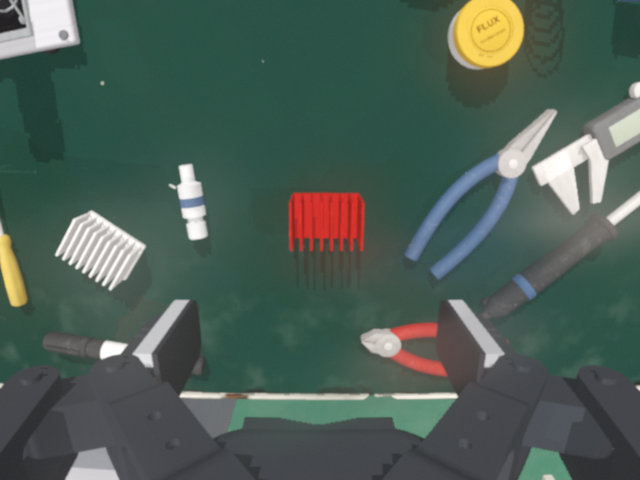

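Wrist view: red is at (327,222), fins running up and down the image (world x). Silver is at (100,248), and clear space surrounds red. The rows 193–205 are its far end face, so its centre is about (438.5, -308.5) mm.

In the tool's units: 0.154 m is 0.5133, 0.0047 m is 0.0157.

```bash
python3 jog.py '[{"pos":[0,0.0157,0.1],"aperture":0.085},{"pos":[0,0.0157,0.2333],"aperture":0.085},{"pos":[0,0.0157,0.3667],"aperture":0.085},{"pos":[0,0.0157,0.4667],"aperture":0.085},{"pos":[0,0.0157,0.5133],"aperture":0.085}]' 40
python3 jog.py '[{"aperture":0.045},{"aperture":0.045},{"aperture":0.045},{"aperture":0.045},{"aperture":0.045}]' 40
python3 -c "
from h import *
goto([.438,-.3085,.006],-90)"
```

```text
time_s: 1.65
ee_pos: [0.4363, -0.3102, 0.0041]
eef_rot: [-3.14, 0.002, 0.004]
wrist_force: [0.7, 0.4, 0.7]
gripper_width: 0.085
gripper_force: 0.0
time_s: 2.15
ee_pos: [0.4394, -0.3105, 0.0079]
eef_rot: [3.14, 0.0, 0.004]
wrist_force: [-1.9, -2.4, 8.2]
gripper_width: 0.0492
gripper_force: 43.2
d=[-0.0014 -0.002   0.0019] rv=[ 0.0019 -0.0023  0.0001] (turn -0.0deg, q6=0.95)
```

In the tool's units: -0.125 m is -0.4167, -0.12 m is -0.4.

```bash
python3 jog.py '[{"pos":[0,0,-0.1],"aperture":0.045},{"pos":[0,0,-0.25],"aperture":0.045},{"pos":[0.05,-0.1167,-0.3333],"aperture":0.045},{"pos":[0.1167,-0.2667,-0.4],"aperture":0.045},{"pos":[0.1833,-0.4167,-0.4],"aperture":0.045}]'
python3 jog.py '[{"rot":[0,0,-0.035],"pos":[0.0633,-0.1433,0],"aperture":0.045},{"rot":[0,0,-0.07],"pos":[0.1267,-0.2867,0],"aperture":0.045},{"rot":[0,0,-0.105],"pos":[0.19,-0.4333,0],"aperture":0.045},{"rot":[0,0,-0.14],"pos":[0.2533,-0.5767,0],"aperture":0.045},{"rot":[0,0,-0.175],"pos":[0.3167,-0.72,0],"aperture":0.045}]'
python3 jog.py '[{"rot":[0,0,-0.035],"aperture":0.045},{"rot":[0,0,-0.07],"aperture":0.045},{"rot":[0,0,-0.105],"aperture":0.045},{"rot":[0,0,-0.14],"aperture":0.045},{"rot":[0,0,-0.175],"aperture":0.045}]'
python3 -c "
from h import *
goto([.589,.031,.13],6.3)
cv2.imwrite('pics/wr2.png',eyes.camera('wrist')[:,:,::-1])"
```

```text
time_s: 2.65
ee_pos: [0.4947, -0.1865, 0.1299]
eef_rot: [3.139, -0.003, 0.009]
wrist_force: [1.4, 0.5, -1.1]
gripper_width: 0.0492
gripper_force: 42.4
time_s: 3.15
ee_pos: [0.5882, 0.0314, 0.1271]
eef_rot: [2.947, 1.086, 0.002]
wrist_force: [0.4, -0.7, -0.8]
gripper_width: 0.0494
gripper_force: 42.3
time_s: 3.65
ee_pos: [0.5876, 0.0296, 0.1269]
eef_rot: [2.396, 2.031, 0.001]
wrist_force: [0.1, 0.1, -1.4]
gripper_width: 0.0492
gripper_force: 42.3
d=[ 0.0016  0.0011 -0.0031] rv=[ 0.0008 -0.     -0.2746] (turn 15.7deg, q6=0.21)
```

View pics/wr2.png

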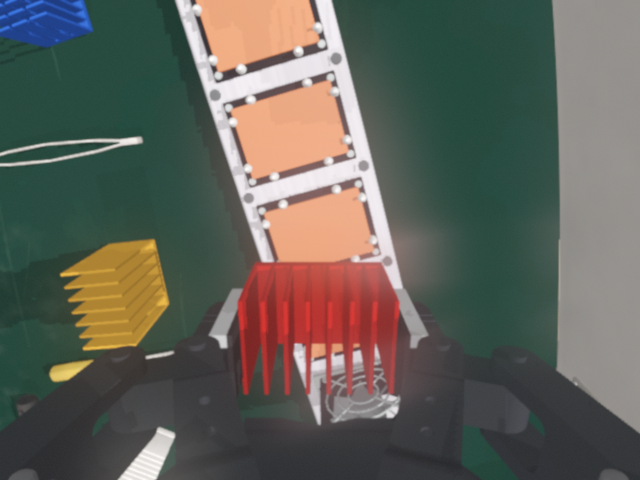

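The red heatsink is held level, turning toward the row. The bay_3 pad is at (289,130), bay_4 is partly cut at the top, and bay_2 is under the load. I'll cross-check the bay position from this view.

In the tool's units: -0.003 m is -0.01, 0.0016 m is 0.0053, -0.275 rad is -0.0688.

```bash
python3 jog.py '[{"rot":[0,0,-0.035],"aperture":0.045},{"rot":[0,0,-0.0688],"pos":[0.0053,0.0037,-0.01],"aperture":0.045},{"rot":[0,0,-0.0688],"pos":[0.0053,0.0037,-0.01],"aperture":0.045},{"rot":[0,0,-0.0688],"pos":[0.0053,0.0037,-0.01],"aperture":0.045}]'
cat >> h.py <<'E'
def bays(name):
    cal=eyes.get_calibration('wrist'); im=eyes.camera('wrist'); cv2.imwrite(f'pics/{name}.png',im[:,:,::-1])
    for b in blobs(mask(im,'copper'),1500,5):
        x,y,w,h=cv2.boundingRect(b); ce,s,a=rect(cal,cv2.convexHull(b),.018); print('pad',(x,y,w,h),ce.round(1),s.round(1),round(a,1))
E
python3 -c "
from h import *
bays('wb1'); goto([.589,.031,.13],6.3)"
```

```text
time_s: 4.1
ee_pos: [0.589, 0.0308, 0.1296]
eef_rot: [2.109, 2.328, 0.001]
wrist_force: [-0.1, -0.3, -1.2]
gripper_width: 0.0494
gripper_force: 42.3
pad (263, 90, 105, 76) [581.   95.2] [62.8 44.8] 5.8
pad (268, 198, 99, 65) [588.1  30.8] [63.5 43.2] 5.7
pad (260, 0, 109, 54) [574.7 152.9] [62.9 29.3] 5.6
d=[ 0.0002  0.0002 -0.0006] rv=[ 0.0003  0.     -0.0107] (turn 0.6deg, q6=-0.05)
```

In the tool's units: 0.0955 m is 0.3183, 0.03 m is 0.1, -0.008 rad is -0.002.

```bash
python3 jog.py '[{"pos":[0.0023,-0.0013,0.1],"aperture":0.045},{"rot":[0,0,-0.002],"pos":[0.0023,-0.0013,0.2],"aperture":0.045},{"rot":[0,0,-0.002],"pos":[0.0023,-0.0013,0.2833],"aperture":0.045},{"rot":[0,0,-0.002],"pos":[0.0023,-0.0013,0.3183],"aperture":0.045},{"rot":[0,0,-0.002],"pos":[0.0023,-0.0013,0.3183],"aperture":0.045}]'
python3 -c "
from h import *
goto([.5886,.0315,.0265],6.2); print(arm.observe()['wrist_force'],arm.observe()['ee_pos'])
c=eyes.camera('wrist'); cv2.imwrite('pics/wr3.png',c[:,:,::-1])"
```

```text
time_s: 4.65
ee_pos: [0.5873, 0.0313, 0.0324]
eef_rot: [-2.095, -2.339, 0.003]
wrist_force: [-0.1, 0.7, -1.3]
gripper_width: 0.0494
gripper_force: 42.3
d=[0.0001 0.0013 0.0059] rv=[-0.0028 -0.0002  0.0018] (turn -0.1deg, q6=-0.06)
[-0.1414633   0.71699795 -1.31765902] [0.5873465  0.0313084  0.03244062]
```

View pics/wr3.png

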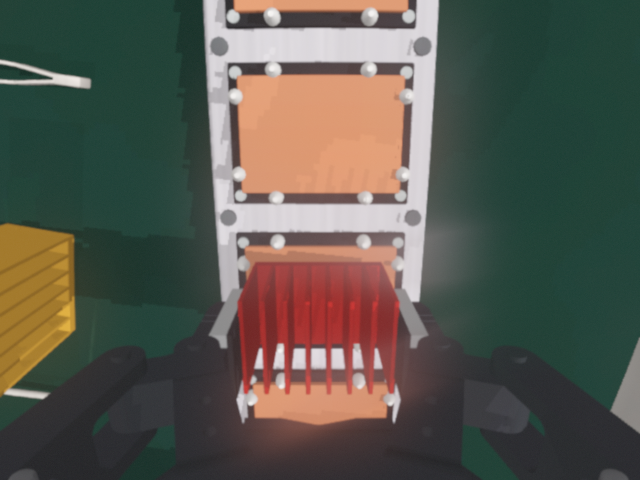

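The load is centred laterally over bay_2 (red 240–397, pad 245–398), and its far bottom edge is at row 263. I'll check that edge numerically before setting it down.

```bash
python3 -c "
from h import *
cal=eyes.get_calibration('wrist'); im=cv2.imread('pics/wr3.png')[:,:,::-1].copy()
u=np.array([-np.sin(.109),np.cos(.109)])
b2=np.array([.5886,.0306])
e=ray(cal,[[320,263]],.0245)[0]; p=ray(cal,[[320,247],[320,193],[320,75]],.018)
print('edge beyond bay2 centre along row mm (want 17)',(e-b2)@u*1000,'pad edges',(p-b2)@u*1000)
print('hs lateral', ray(cal,[[258,263],[383,263]],.0245)*1000)
"
```

```text
edge beyond bay2 centre along row mm (want 17) 15.749707634256684 pad edges [20.35857031 42.73933505 86.97768362]
hs lateral [[562.81925609  43.56043198]
 [612.34792453  49.05977317]]
```

In the tool's units: 0.006 m is 0.02, 0.005 m is 0.0167.

```bash
python3 jog.py '[{"pos":[0,0,0.01],"aperture":0.045},{"pos":[0,0,0.0167],"aperture":0.045},{"pos":[0,0,0.02],"aperture":0.045},{"pos":[0,0,0.02],"aperture":0.045}]'
```

```text
time_s: 5.1
ee_pos: [0.5886, 0.0314, 0.0281]
eef_rot: [2.094, 2.342, 0.001]
wrist_force: [0.6, -0.5, -1.3]
gripper_width: 0.0494
gripper_force: 42.3
```

In the tool's units: 0.002 m is 0.0067, 0.001 m is 0.0033.

```bash
python3 jog.py '[{"pos":[0,0,0.0033],"aperture":0.045},{"pos":[0,0,0.0067],"aperture":0.045},{"pos":[0,0,0.0067],"aperture":0.045},{"pos":[0,0,0.0067],"aperture":0.045}]'; python3 jog.py '[{"pos":[0,0,0.0033],"aperture":0.045},{"pos":[0,0,0.0033],"aperture":0.045},{"pos":[0,0,0.0033],"aperture":0.045}]'
```

```text
time_s: 5.5
ee_pos: [0.5886, 0.0314, 0.026]
eef_rot: [2.094, 2.342, 0.0]
wrist_force: [-0.8, -0.5, 4.3]
gripper_width: 0.0491
gripper_force: 42.7
time_s: 5.8
ee_pos: [0.5886, 0.0314, 0.0259]
eef_rot: [2.094, 2.342, 0.0]
wrist_force: [-4.8, -1.2, 15.5]
gripper_width: 0.0492
gripper_force: 44.2
```

```bash
python3 jog.py '[{"pos":[0,0,-0.0027],"aperture":0.045},{"pos":[0,0,-0.0027],"aperture":0.055},{"pos":[0,0,-0.0027],"aperture":0.075},{"pos":[0,0,-0.0027],"aperture":0.075},{"pos":[0,0,-0.0027],"aperture":0.075}]'; python3 jog.py '[{"pos":[0,0,-0.0667],"aperture":0.075},{"pos":[0,0,-0.2],"aperture":0.075},{"pos":[0,0,-0.3333],"aperture":0.075},{"pos":[0,0,-0.4333],"aperture":0.075},{"pos":[0,0,-0.4333],"aperture":0.075}]'
python3 -c "
from h import *
bays('wb2'); print(cv2.boundingRect(blobs(mask(cv2.imread('pics/wb2.png')[:,:,::-1].copy(),'red'),200,9)[0])); goto([.4136,-.1353,.155],-125)"
```

```text
time_s: 6.3
ee_pos: [0.5884, 0.0314, 0.0253]
eef_rot: [-2.093, -2.342, 0.0]
wrist_force: [-0.6, 0.7, 0.7]
gripper_width: 0.0747
gripper_force: 0.0
time_s: 6.8
ee_pos: [0.5913, 0.0316, 0.16]
eef_rot: [2.09, 2.338, 0.008]
wrist_force: [0.1, -0.2, -0.2]
gripper_width: 0.0747
gripper_force: 0.0
pad (266, 94, 93, 68) [581.1  95.2] [63.1 44.8] 6.4
pad (264, 0, 98, 62) [574.3 157. ] [63.4 37.7] 6.4
pad (272, 278, 82, 54) [595.6 -36.1] [62.9 44.9] 6.2
(273, 199, 80, 57)
d=[-0.146  -0.1939  0.0019] rv=[ 0.004   0.0021 -0.8479] (turn 48.6deg, q6=-0.06)
```

View pics/wb2.png

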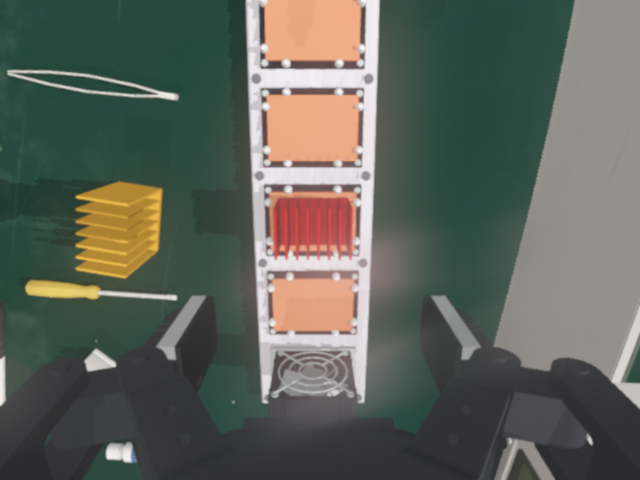

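Red sits between the pins of bay_2 (313,228); bay_1 next to the fan is free at (313,305). Next is silver.

In the tool's units: -0.194 m is -0.6467, -0.146 m is -0.4867, -0.14 rad is -0.035.

```bash
python3 jog.py '[{"rot":[0,0,-0.035],"pos":[-0.0967,-0.13,0],"aperture":0.075},{"rot":[0,0,-0.07],"pos":[-0.1933,-0.26,0],"aperture":0.075},{"rot":[0,0,-0.105],"pos":[-0.29,-0.39,0],"aperture":0.075},{"rot":[0,0,-0.14],"pos":[-0.39,-0.5167,0],"aperture":0.075},{"rot":[0,0,-0.175],"pos":[-0.4867,-0.6467,0.0067],"aperture":0.075}]'; python3 jog.py '[{"rot":[0,0,-0.037],"aperture":0.08},{"rot":[0,0,-0.037],"aperture":0.08},{"rot":[0,0,-0.037],"aperture":0.08},{"rot":[0,0,-0.037],"aperture":0.08}]'
python3 -c "
from h import *
look('silver','wsil',[.4136,-.1353])"
```

```text
time_s: 7.35
ee_pos: [0.4125, -0.1338, 0.1525]
eef_rot: [-1.169, -2.914, 0.0]
wrist_force: [1.1, -1.6, -0.5]
gripper_width: 0.0749
gripper_force: 0.0
time_s: 7.75
ee_pos: [0.4152, -0.1326, 0.1533]
eef_rot: [-0.964, -2.99, -0.0]
wrist_force: [0.7, 0.1, -0.7]
gripper_width: 0.0798
gripper_force: 0.0
expected px [313. 225.]
silver (275, 195, 97, 88) world mm [ 426.1 -135.8] [66.9 63.1] 54.3
```

View pics/wsil.png

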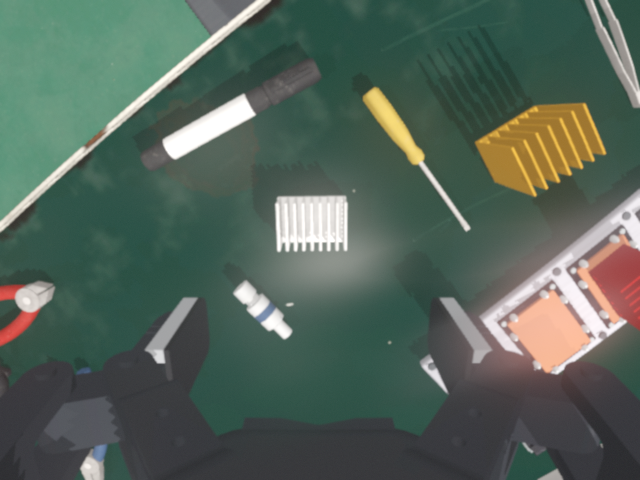

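Silver is at cols 275–348, rows 195–251, fins vertical in the view, so the fingers are already square to it. The white bottle at (265,310) is clear of the finger path.

```bash
python3 -c "
from h import *
cal=eyes.get_calibration('wrist'); im=cv2.imread('pics/wsil.png')[:,:,::-1].copy()
m=mask(im,'silver'); m[:190]=0;m[258:]=0;m[:,:265]=0;m[:,355:]=0
b=blobs(m,300,7)[0]; ce,s,a=rect(cal,b,.026); print(ce,s,a,cv2.boundingRect(b))
o=arm.observe(); X=R.from_rotvec(o['eef_rot']).as_matrix()[:2,0]
c=ce/1000-X*(s[1]/1000-.034)/2; print('centre',c); goto([*c,.004],a); print(o['ee_pos'])
"
```

```text
[ 415.01675415 -135.05886841] [55.01993179 44.14556885] 54.33893966674805 (275, 195, 80, 63)
centre [ 0.41913731 -0.13801761]
d=[-0.0065 -0.0022  0.1494] rv=[-0.0001 -0.0004 -0.0003] (turn 0.0deg, q6=-1.26)
[ 0.41518789 -0.13252044  0.15337199]
```

```bash
python3 -c "
from h import *
cal=eyes.get_calibration('wrist')
o=arm.observe(); X=R.from_rotvec(o['eef_rot']).as_matrix()[:2,0]
e=ray(cal,[[275,251],[348,251],[311.5,251]],.026); t=ray(cal,[[311.5,195]],0)[0]; print(e*1000, 'from low end',(e[2]+.017*X)*1000,'from base top edge',(t-.017*X)*1000)
c=(e[2]+.017*X+t-.017*X)/2; goto([*c,.004],54.3)
"
```

```text
[[ 413.03111773 -168.0545955 ]
 [ 442.85943026 -126.49107297]
 [ 427.94554614 -147.25942314]] from low end [ 414.13667729 -137.34402677] from base top edge [ 413.20601539 -137.00857699]
d=[-0.0015 -0.0047  0.1494] rv=[-0.0001 -0.0004  0.0003] (turn -0.0deg, q6=-1.26)
```

In the tool's units: 0.149 m is 0.4967, -0.004 m is -0.0133.

```bash
python3 jog.py '[{"pos":[-0.0033,-0.0133,0.1],"aperture":0.085},{"pos":[-0.0033,-0.0133,0.2333],"aperture":0.085},{"pos":[-0.0033,-0.0133,0.3667],"aperture":0.085},{"pos":[-0.0033,-0.0133,0.4667],"aperture":0.085},{"pos":[-0.0033,-0.0133,0.4967],"aperture":0.085}]' 40
python3 jog.py '[{"aperture":0.085},{"aperture":0.045},{"aperture":0.045},{"aperture":0.045},{"aperture":0.045}]' 40
python3 -c "
from h import *
o=arm.observe();X=R.from_rotvec(o['eef_rot']).as_matrix()[:2,0]; print('obj offset along tool x mm',(np.array([413.7,-136.9])-o['ee_pos'][:2]*1000)@X)
goto([.5957,-.0355,.13],6.2)"
```

```text
time_s: 8.3
ee_pos: [0.4118, -0.1358, 0.0021]
eef_rot: [-0.959, -2.987, -0.0]
wrist_force: [-0.6, 0.8, 0.2]
gripper_width: 0.0852
gripper_force: 0.0
time_s: 8.8
ee_pos: [0.4144, -0.1372, 0.0062]
eef_rot: [0.96, 2.988, 0.0]
wrist_force: [-0.6, 1.6, 8.4]
gripper_width: 0.0492
gripper_force: 40.8
obj offset along tool x mm 0.7138104217842192
d=[-0.0885  0.1884 -0.1234] rv=[0.0019 0.002  0.841 ] (turn -48.2deg, q6=-1.27)
```

In the tool's units: -0.124 m is -0.4133, -0.123 m is -0.41.

```bash
python3 jog.py '[{"pos":[0,0,-0.1],"aperture":0.045},{"pos":[0,0,-0.25],"aperture":0.045},{"pos":[0,0,-0.41],"aperture":0.045},{"pos":[-0.06,0.1267,-0.4133],"aperture":0.045},{"pos":[-0.12,0.2533,-0.4133],"aperture":0.045}]'
python3 jog.py '[{"rot":[0,0,0.035],"pos":[-0.06,0.1267,0],"aperture":0.045},{"rot":[0,0,0.07],"pos":[-0.12,0.2533,0],"aperture":0.045},{"rot":[0,0,0.105],"pos":[-0.175,0.3747,0],"aperture":0.045},{"rot":[0,0,0.14],"pos":[-0.175,0.3747,0],"aperture":0.045},{"rot":[0,0,0.175],"pos":[-0.175,0.3747,0],"aperture":0.045}]'
python3 jog.py '[{"rot":[0,0,0.035],"aperture":0.045},{"rot":[0,0,0.035],"aperture":0.045},{"rot":[0,0,0.035],"aperture":0.045}]'
python3 -c "
from h import *
goto([.5957,-.0362,.034],6.2)"
```

```text
time_s: 9.3
ee_pos: [0.4891, -0.0963, 0.1328]
eef_rot: [0.961, 2.983, 0.001]
wrist_force: [1.3, -0.4, 0.0]
gripper_width: 0.0489
gripper_force: 42.8
time_s: 9.8
ee_pos: [0.5959, -0.0344, 0.1296]
eef_rot: [1.933, 2.475, 0.001]
wrist_force: [0.1, -0.2, -1.3]
gripper_width: 0.049
gripper_force: 42.8
time_s: 10.1
ee_pos: [0.595, -0.0353, 0.1295]
eef_rot: [2.091, 2.343, 0.001]
wrist_force: [1.1, -0.8, -0.9]
gripper_width: 0.049
gripper_force: 42.8
d=[-0.001   0.0005  0.0955] rv=[0.001  0.0002 0.0052] (turn -0.3deg, q6=-0.18)
```

In the tool's units: 0.0955 m is 0.3183, 0.085 m is 0.2833, 0.005 rad is 0.0013.

```bash
python3 jog.py '[{"pos":[-0.0033,0.0017,0.1],"aperture":0.045},{"rot":[0,0,0.0013],"pos":[-0.0033,0.0017,0.2],"aperture":0.045},{"rot":[0,0,0.0013],"pos":[-0.0033,0.0017,0.2833],"aperture":0.045},{"rot":[0,0,0.0013],"pos":[-0.0033,0.0017,0.3183],"aperture":0.045},{"rot":[0,0,0.0013],"pos":[-0.0033,0.0017,0.3183],"aperture":0.045}]'
python3 jog.py '[{"aperture":0.045}]'
cat >> h.py <<'E'
def chk(name,bay,z,row=None,c=None):
    cal=eyes.get_calibration('wrist'); im=eyes.camera('wrist'); cv2.imwrite(f'pics/{name}.png',im[:,:,::-1])
    o=arm.observe(); X=R.from_rotvec(o['eef_rot']).as_matrix()[:2,0]
    print('TCP',o['ee_pos'].round(4),'along-row offset of TCP mm',((o['ee_pos'][:2]-bay)@X*1000).round(1))
    goto([*bay,z],6.2)
E
python3 -c "
from h import *
chk('ws2',[.5957,-.0355],.0242)"
```

```text
time_s: 10.6
ee_pos: [0.5946, -0.0362, 0.0322]
eef_rot: [-2.099, -2.335, 0.002]
wrist_force: [0.5, -0.8, 0.4]
gripper_width: 0.0493
gripper_force: 42.8
time_s: 10.7
ee_pos: [0.5961, -0.0363, 0.0342]
eef_rot: [2.101, 2.335, 0.001]
wrist_force: [0.1, -0.7, -0.6]
gripper_width: 0.049
gripper_force: 42.8
TCP [ 0.5965 -0.0363  0.0345] along-row offset of TCP mm -0.9
d=[ 0.0009 -0.0007  0.0103] rv=[ 0.0019  0.0003 -0.0029] (turn 0.2deg, q6=-0.17)
```

View pics/ws2.png

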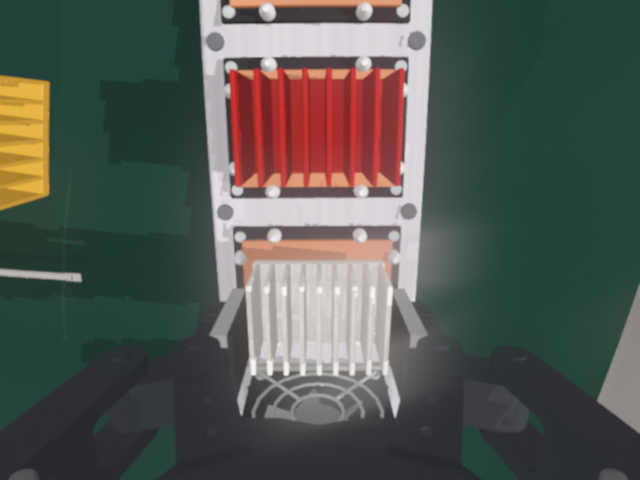

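Red sits flat inside its pins (318,128). Silver is centred over bay_1 (247–391, pad 243–395), its far edge at row 262 and the pad edge at row 240.

```bash
cat >> h.py <<'E'
def edge(bay,zb,rh,rp,col=320):
    """far base edge vs far pad edge (pixel rows), along row from bay centre: object centre offset"""
    cal=eyes.get_calibration('wrist'); X=R.from_rotvec(arm.observe()['eef_rot']).as_matrix()[:2,0]
    e=(ray(cal,[[col,rh]],zb)[0]-bay)@X*1000; p=(ray(cal,[[col,rp]],.018)[0]-bay)@X*1000
    print('edge',e.round(1),'pad',p.round(1),'centre offset abs',(e-17).round(1),'rel to pad',(e-17-p+22).round(1))
E
python3 -c "
from h import *
edge([.5957,-.0355],.0283,261,240)"
```

```text
edge 16.0 pad 21.4 centre offset abs -1.0 rel to pad -0.4
```

In the tool's units: 0.009 m is 0.03, 0.007 m is 0.0233.

```bash
python3 jog.py '[{"pos":[0.002,0,0.0133],"aperture":0.045},{"pos":[0.002,0,0.0233],"aperture":0.045},{"pos":[0.002,0,0.03],"aperture":0.045},{"pos":[0.002,0,0.03],"aperture":0.045}]'
python3 jog.py '[{"pos":[0,0,0.0033],"aperture":0.045},{"pos":[0,0,0.0033],"aperture":0.045},{"pos":[0,0,0.0033],"aperture":0.045}]'
```

```text
time_s: 11.15
ee_pos: [0.5956, -0.0356, 0.0243]
eef_rot: [2.102, 2.334, 0.0]
wrist_force: [0.9, -0.6, 0.5]
gripper_width: 0.0494
gripper_force: 42.8
time_s: 11.45
ee_pos: [0.5956, -0.0355, 0.0242]
eef_rot: [2.102, 2.334, 0.0]
wrist_force: [-3.5, 0.5, 12.8]
gripper_width: 0.0488
gripper_force: 44.2
```

In the tool's units: -0.0008 m is -0.0027.

```bash
python3 jog.py '[{"pos":[0,0,-0.0027],"aperture":0.045},{"pos":[0,0,-0.0027],"aperture":0.055},{"pos":[0,0,-0.0027],"aperture":0.075},{"pos":[0,0,-0.0027],"aperture":0.075},{"pos":[0,0,-0.0027],"aperture":0.075}]'; python3 jog.py '[{"pos":[0,0,-0.0667],"aperture":0.075},{"pos":[0,0,-0.2],"aperture":0.075},{"pos":[0,0,-0.3333],"aperture":0.075},{"pos":[0.0833,-0.04,-0.4333],"aperture":0.075},{"pos":[0.2167,-0.1,-0.4833],"aperture":0.075}]'
python3 jog.py '[{"rot":[0,0,-0.035],"pos":[0.1433,-0.0667,0],"aperture":0.075},{"rot":[0,0,-0.07],"pos":[0.2867,-0.1333,0],"aperture":0.075},{"rot":[0,0,-0.105],"pos":[0.42,-0.1967,0],"aperture":0.075},{"rot":[0,0,-0.14],"pos":[0.5233,-0.2433,0],"aperture":0.075},{"rot":[0,0,-0.175],"pos":[0.6267,-0.2933,0],"aperture":0.075}]'; python3 jog.py '[{"rot":[0,0,-0.035],"aperture":0.075},{"rot":[0,0,-0.07],"aperture":0.075},{"rot":[0,0,-0.105],"aperture":0.08},{"rot":[0,0,-0.14],"aperture":0.08},{"rot":[0,0,-0.175],"aperture":0.08}]'; python3 jog.py '[{"rot":[0,0,-0.03],"aperture":0.08},{"rot":[0,0,-0.03],"aperture":0.08},{"rot":[0,0,-0.03],"aperture":0.08}]'
python3 -c "
from h import *
look('blue','wblu',[.451,.203]);goto([.451,.203,.17],93)"
```

```text
time_s: 11.95
ee_pos: [0.5953, -0.0356, 0.0238]
eef_rot: [-2.102, -2.334, 0.0]
wrist_force: [0.6, 0.3, -0.2]
gripper_width: 0.0745
gripper_force: 0.0
time_s: 12.45
ee_pos: [0.5609, 0.0253, 0.172]
eef_rot: [2.103, 2.329, 0.005]
wrist_force: [0.2, 1.3, -1.1]
gripper_width: 0.075
gripper_force: 0.0
time_s: 12.95
ee_pos: [0.4507, 0.2051, 0.1691]
eef_rot: [1.165, 2.917, 0.0]
wrist_force: [1.1, -1.1, -0.6]
gripper_width: 0.0749
gripper_force: 0.0
time_s: 13.45
ee_pos: [0.4516, 0.2038, 0.169]
eef_rot: [-0.095, -3.14, 0.0]
wrist_force: [-0.0, -0.5, -0.7]
gripper_width: 0.08
gripper_force: 0.0
time_s: 13.75
ee_pos: [0.4516, 0.2037, 0.169]
eef_rot: [0.079, -3.14, 0.0]
wrist_force: [-0.5, 0.1, 0.5]
gripper_width: 0.0799
gripper_force: 0.0
expected px [317. 226.]
blue (276, 187, 77, 63) world mm [445.8 201.1] [50.4 42. ] -85.7
d=[ 0.0007 -0.0007 -0.001 ] rv=[ 0.     -0.0001 -0.0021] (turn 0.1deg, q6=-1.20)
```

View pics/wblu.png

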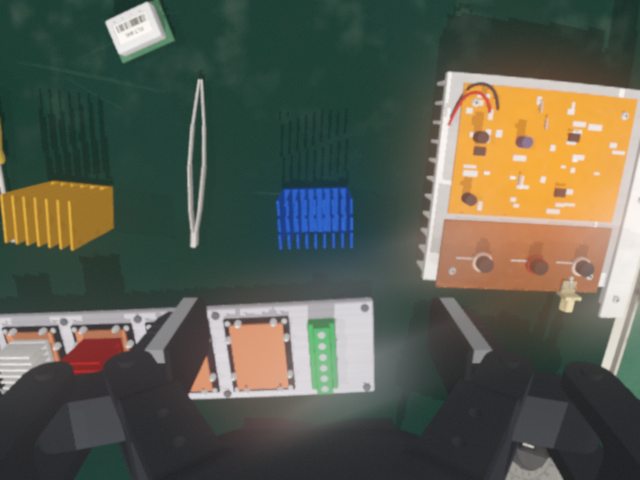

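Blue is at cols 276–353, rows 187–249, with its fins square to the fingers. The tweezers (195,160) and circuit board (420+) leave room.

Careful with the scale: shifts go in shares of 0.3 m and turns go in shares of 4 rad. That gives: 0.157 m is 0.5233, 0.145 m is 0.4833, -0.018 rad is -0.0045.

```bash
python3 jog.py '[{"rot":[0,0,-0.0045],"pos":[0.0043,-0.0057,0.1],"aperture":0.085},{"rot":[0,0,-0.0045],"pos":[0.0043,-0.0057,0.2333],"aperture":0.085},{"rot":[0,0,-0.0045],"pos":[0.0043,-0.0057,0.3667],"aperture":0.085},{"rot":[0,0,-0.0045],"pos":[0.0043,-0.0057,0.4833],"aperture":0.085},{"rot":[0,0,-0.0045],"pos":[0.0043,-0.0057,0.5233],"aperture":0.085}]' 40
python3 jog.py '[{"aperture":0.085},{"aperture":0.045},{"aperture":0.045},{"aperture":0.045},{"aperture":0.045}]' 40
python3 -c "
from h import *
o=arm.observe();X=R.from_rotvec(o['eef_rot']).as_matrix()[:2,0]; print('obj offset along tool x mm',(np.array([450.3,202])-o['ee_pos'][:2]*1000)@X)
goto([.5812,.0958,.14],6.2)"
```

```text
time_s: 14.3
ee_pos: [0.4485, 0.2011, 0.0092]
eef_rot: [0.109, -3.135, 0.003]
wrist_force: [-0.5, -0.3, -1.0]
gripper_width: 0.0853
gripper_force: 0.0
time_s: 14.8
ee_pos: [0.4517, 0.2025, 0.0137]
eef_rot: [-0.112, 3.137, 0.002]
wrist_force: [-0.9, -0.7, 6.5]
gripper_width: 0.0493
gripper_force: 41.8
obj offset along tool x mm 1.4739579782927505
d=[-0.1219 -0.1155 -0.126 ] rv=[3.1000e-03 1.5000e-03 1.5339e+00] (turn -87.9deg, q6=-1.22)
```

In the tool's units: -0.126 m is -0.42, -0.12 m is -0.4.

```bash
python3 jog.py '[{"pos":[0,0,-0.1],"aperture":0.045},{"pos":[0,0,-0.25],"aperture":0.045},{"pos":[0,0,-0.4],"aperture":0.045},{"pos":[-0.1,-0.0933,-0.42],"aperture":0.045},{"pos":[-0.2,-0.19,-0.42],"aperture":0.045}]'
python3 jog.py '[{"rot":[0,0,0.035],"pos":[-0.1,-0.0933,0],"aperture":0.045},{"rot":[0,0,0.07],"pos":[-0.2067,-0.195,0],"aperture":0.045},{"rot":[0,0,0.105],"pos":[-0.2067,-0.195,0],"aperture":0.045},{"rot":[0,0,0.14],"pos":[-0.2067,-0.195,0],"aperture":0.045},{"rot":[0,0,0.175],"pos":[-0.2067,-0.195,0],"aperture":0.045}]'
python3 jog.py '[{"rot":[0,0,0.035],"aperture":0.045},{"rot":[0,0,0.07],"aperture":0.045},{"rot":[0,0,0.105],"aperture":0.045},{"rot":[0,0,0.14],"aperture":0.045},{"rot":[0,0,0.175],"aperture":0.045}]'
python3 jog.py '[{"rot":[0,0,0.0335],"aperture":0.045},{"rot":[0,0,0.0335],"aperture":0.045},{"rot":[0,0,0.0335],"aperture":0.045}]'
python3 -c "
from h import *
goto([.5812,.0944,.040],6.2)"
```

```text
time_s: 15.3
ee_pos: [0.5166, 0.15, 0.1421]
eef_rot: [-0.116, 3.133, 0.003]
wrist_force: [0.2, 0.3, -0.9]
gripper_width: 0.0494
gripper_force: 42.3
time_s: 15.8
ee_pos: [0.5808, 0.095, 0.139]
eef_rot: [0.981, 2.983, 0.001]
wrist_force: [0.0, 0.3, -1.3]
gripper_width: 0.0496
gripper_force: 42.1
time_s: 16.3
ee_pos: [0.5806, 0.0955, 0.1392]
eef_rot: [1.943, 2.467, 0.002]
wrist_force: [0.2, -0.1, -0.7]
gripper_width: 0.0498
gripper_force: 42.1
time_s: 16.6
ee_pos: [0.5806, 0.0955, 0.1388]
eef_rot: [2.093, 2.342, 0.001]
wrist_force: [0.5, 0.3, -0.5]
gripper_width: 0.0497
gripper_force: 42.1
d=[-0.0012  0.0004  0.0988] rv=[ 0.0011 -0.0001  0.004 ] (turn -0.2deg, q6=0.05)
```

In the tool's units: 0.0985 m is 0.3283, 0.085 m is 0.2833, 0.004 rad is 0.001.

```bash
python3 jog.py '[{"pos":[-0.0033,0.0017,0.1],"aperture":0.045},{"rot":[0,0,0.001],"pos":[-0.0033,0.0017,0.2],"aperture":0.045},{"rot":[0,0,0.001],"pos":[-0.0033,0.0017,0.2833],"aperture":0.045},{"rot":[0,0,0.001],"pos":[-0.0033,0.0017,0.3283],"aperture":0.045},{"rot":[0,0,0.001],"pos":[-0.0033,0.0017,0.3283],"aperture":0.045}]'
python3 jog.py '[{"aperture":0.045},{"aperture":0.045}]'
python3 -c "
from h import *
chk('wbl2',[.5812,.0958],.0317)"
```

```text
time_s: 17.1
ee_pos: [0.5799, 0.0944, 0.0381]
eef_rot: [-2.099, -2.335, 0.004]
wrist_force: [-0.9, 0.7, -1.1]
gripper_width: 0.0495
gripper_force: 42.2
time_s: 17.3
ee_pos: [0.5821, 0.0947, 0.0409]
eef_rot: [2.101, 2.334, 0.003]
wrist_force: [0.3, -0.3, -0.8]
gripper_width: 0.0493
gripper_force: 42.2
TCP [0.582  0.0947 0.0409] along-row offset of TCP mm -1.2
d=[ 0.0012 -0.0008  0.0092] rv=[ 0.0022 -0.0001 -0.0033] (turn 0.2deg, q6=0.05)
```

View pics/wbl2.png

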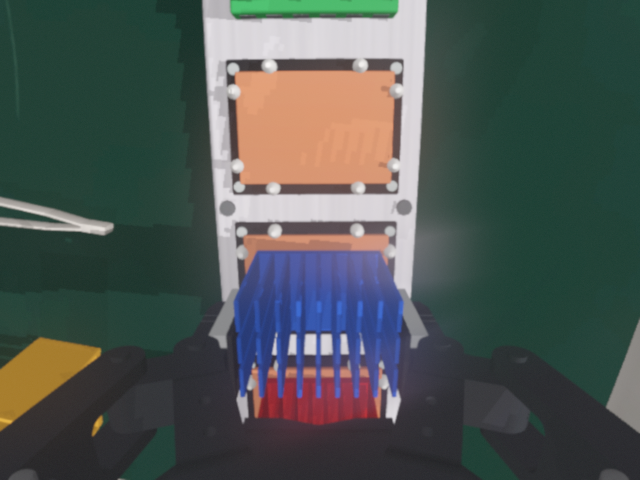

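Blue is centred over bay_3: its base is at 258–382, its far edge at row 251, and the pad edge at row 235.

In the tool's units: 0.007 m is 0.0233, 0.006 m is 0.02.

```bash
python3 -c "
from h import *
edge([.5812,.0958],.0272,251,235)"
python3 jog.py '[{"pos":[0,0,0.0133],"aperture":0.045},{"pos":[0,0,0.02],"aperture":0.045},{"pos":[0,0,0.0233],"aperture":0.045},{"pos":[0,0,0.0233],"aperture":0.045}]'
```

```text
edge 17.3 pad 21.5 centre offset abs 0.3 rel to pad 0.9
time_s: 17.75
ee_pos: [0.5809, 0.0945, 0.0323]
eef_rot: [-2.102, -2.334, 0.0]
wrist_force: [-0.0, -0.5, -1.4]
gripper_width: 0.0494
gripper_force: 42.2
```

In the tool's units: 0.001 m is 0.0033.

```bash
python3 jog.py '[{"pos":[0,0,0.0033],"aperture":0.045},{"pos":[0,0,0.0033],"aperture":0.045},{"pos":[0,0,0.0033],"aperture":0.045}]'; python3 jog.py '[{"pos":[0,0,0.0027],"aperture":0.045},{"pos":[0,0,0.0027],"aperture":0.045},{"pos":[0,0,0.0027],"aperture":0.045}]'
```

```text
time_s: 18.05
ee_pos: [0.5811, 0.0946, 0.0318]
eef_rot: [2.102, 2.334, 0.0]
wrist_force: [-1.6, -0.6, 4.8]
gripper_width: 0.0496
gripper_force: 42.7
time_s: 18.35
ee_pos: [0.5811, 0.0946, 0.0317]
eef_rot: [2.102, 2.334, 0.0]
wrist_force: [-5.3, -0.5, 14.5]
gripper_width: 0.0489
gripper_force: 43.9
```

In the tool's units: -0.0008 m is -0.0027.

```bash
python3 jog.py '[{"pos":[0,0,-0.0027],"aperture":0.045},{"pos":[0,0,-0.0027],"aperture":0.055},{"pos":[0,0,-0.0027],"aperture":0.075},{"pos":[0,0,-0.0027],"aperture":0.075},{"pos":[0,0,-0.0027],"aperture":0.075}]'; python3 jog.py '[{"pos":[0,0,-0.0667],"aperture":0.075},{"pos":[0,0,-0.2],"aperture":0.075},{"pos":[0,0,-0.3333],"aperture":0.075},{"pos":[0,0,-0.4667],"aperture":0.075},{"pos":[-0.0513,-0.1127,-0.5],"aperture":0.075}]'
python3 jog.py '[{"rot":[0,0,-0.035],"pos":[-0.0533,-0.1167,0],"aperture":0.075},{"rot":[0,0,-0.07],"pos":[-0.11,-0.2333,0],"aperture":0.075},{"rot":[0,0,-0.105],"pos":[-0.1633,-0.3333,0],"aperture":0.075},{"rot":[0,0,-0.14],"pos":[-0.1633,-0.3333,0],"aperture":0.075},{"rot":[0,0,-0.175],"pos":[-0.1633,-0.3333,0],"aperture":0.075}]'; python3 jog.py '[{"rot":[0,0,-0.035],"aperture":0.075},{"rot":[0,0,-0.07],"aperture":0.075},{"rot":[0,0,-0.105],"aperture":0.08},{"rot":[0,0,-0.14],"aperture":0.08},{"rot":[0,0,-0.175],"aperture":0.08}]'; python3 jog.py '[{"aperture":0.08},{"aperture":0.08}]'
python3 -c "
from h import *
look('gold','wgol',[.455,.016]);goto([.455,.016,.18],86.3)"
```

```text
time_s: 18.85
ee_pos: [0.581, 0.0945, 0.0314]
eef_rot: [-2.102, -2.334, 0.0]
wrist_force: [0.0, -0.4, 0.2]
gripper_width: 0.075
gripper_force: 0.0
time_s: 19.35
ee_pos: [0.5544, 0.0772, 0.1864]
eef_rot: [2.097, 2.331, 0.013]
wrist_force: [0.5, -0.3, 0.3]
gripper_width: 0.0752
gripper_force: 0.0
time_s: 19.85
ee_pos: [0.4539, 0.016, 0.1817]
eef_rot: [1.168, 2.916, 0.0]
wrist_force: [1.0, 0.3, 0.3]
gripper_width: 0.075
gripper_force: 0.0
time_s: 20.35
ee_pos: [0.4546, 0.0165, 0.1815]
eef_rot: [0.095, 3.14, -0.0]
wrist_force: [-0.2, -0.0, -0.0]
gripper_width: 0.0799
gripper_force: 0.0
time_s: 20.55
ee_pos: [0.4546, 0.0165, 0.1815]
eef_rot: [-0.111, -3.14, -0.0]
wrist_force: [-0.1, -0.1, 0.1]
gripper_width: 0.0797
gripper_force: 0.0
expected px [317. 227.]
gold (278, 187, 76, 64) world mm [449.5  15.4] [50.9 43.6] 86.0
d=[-0.0004 -0.0005  0.0015] rv=[-0.     -0.     -0.0056] (turn 0.3deg, q6=-1.47)
```

View pics/wgol.png

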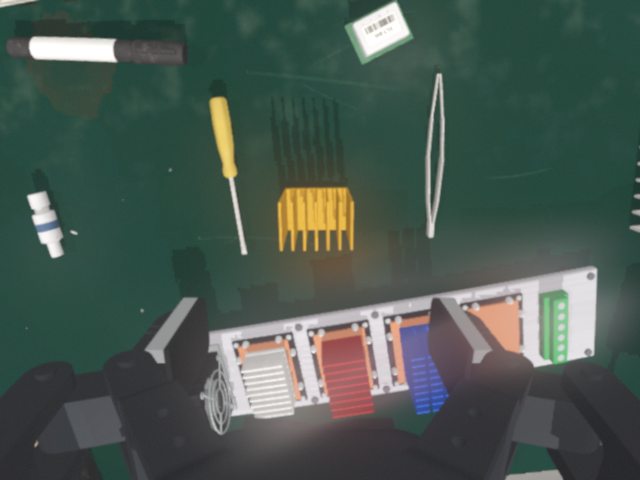

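Gold is at cols 278–354, rows 187–251, square to the fingers. The screwdriver tip (243,254) lies lower than the fingers will go. Silver, red and blue sit in bays 1–3.

In the tool's units: 0.159 m is 0.53, 0.145 m is 0.4833.

```bash
python3 jog.py '[{"pos":[0,-0.002,0.1],"aperture":0.08},{"pos":[0,-0.002,0.2333],"aperture":0.08},{"pos":[0,-0.002,0.3667],"aperture":0.08},{"pos":[0,-0.002,0.4833],"aperture":0.08},{"pos":[0,-0.002,0.53],"aperture":0.08}]' 45
python3 jog.py '[{"aperture":0.08},{"aperture":0.045},{"aperture":0.045},{"aperture":0.045},{"aperture":0.045}]' 45
python3 -c "
from h import *
o=arm.observe();X=R.from_rotvec(o['eef_rot']).as_matrix()[:2,0]; print('obj offset along tool x mm',(np.array([454.6,15.8])-o['ee_pos'][:2]*1000)@X)
goto([.5741,.1615,.16],6.2)"
```

```text
time_s: 21.1
ee_pos: [0.4528, 0.0159, 0.0197]
eef_rot: [-0.109, -3.136, 0.0]
wrist_force: [-0.9, -0.7, -0.1]
gripper_width: 0.0802
gripper_force: 0.0
time_s: 21.6
ee_pos: [0.4558, 0.016, 0.0238]
eef_rot: [0.105, 3.137, 0.0]
wrist_force: [-0.5, -0.5, 8.0]
gripper_width: 0.0492
gripper_force: 47.8
obj offset along tool x mm 1.1633170572096407
d=[-0.1087  0.1531 -0.1359] rv=[0.002  0.002  1.3958] (turn -80.0deg, q6=-1.47)
```

In the tool's units: -0.136 m is -0.4533, -0.12 m is -0.4.

```bash
python3 jog.py '[{"pos":[0,0,-0.1],"aperture":0.045},{"pos":[0,0,-0.25],"aperture":0.045},{"pos":[0,0,-0.4],"aperture":0.045},{"pos":[-0.0333,0.05,-0.4533],"aperture":0.045},{"pos":[-0.1167,0.1667,-0.4533],"aperture":0.045}]'
python3 jog.py '[{"rot":[0,0,0.035],"pos":[-0.0833,0.1167,0],"aperture":0.045},{"rot":[0,0,0.07],"pos":[-0.1667,0.2333,0],"aperture":0.045},{"rot":[0,0,0.105],"pos":[-0.245,0.3433,0],"aperture":0.045},{"rot":[0,0,0.14],"pos":[-0.245,0.3433,0],"aperture":0.045},{"rot":[0,0,0.175],"pos":[-0.245,0.3433,0],"aperture":0.045}]'
python3 jog.py '[{"rot":[0,0,0.035],"aperture":0.045},{"rot":[0,0,0.07],"aperture":0.045},{"rot":[0,0,0.105],"aperture":0.045},{"rot":[0,0,0.14],"aperture":0.045},{"rot":[0,0,0.174],"aperture":0.045}]'
python3 jog.py '[{"aperture":0.045},{"aperture":0.045}]'
python3 -c "
from h import *
goto([.5741,.1603,.050],6.2)"
```

```text
time_s: 22.1
ee_pos: [0.4935, 0.0628, 0.1623]
eef_rot: [0.108, 3.135, 0.0]
wrist_force: [-0.1, 0.3, -1.2]
gripper_width: 0.0499
gripper_force: 47.8
time_s: 22.6
ee_pos: [0.5734, 0.1626, 0.1587]
eef_rot: [1.181, 2.911, 0.0]
wrist_force: [-0.4, -0.8, -1.5]
gripper_width: 0.0493
gripper_force: 47.7
time_s: 23.1
ee_pos: [0.5729, 0.1614, 0.159]
eef_rot: [2.105, 2.332, 0.001]
wrist_force: [-0.9, 0.8, -1.4]
gripper_width: 0.0495
gripper_force: 47.8
time_s: 23.3
ee_pos: [0.573, 0.1614, 0.1588]
eef_rot: [2.093, 2.342, 0.001]
wrist_force: [0.2, 0.3, -1.1]
gripper_width: 0.0498
gripper_force: 47.8
d=[-0.0012  0.0009  0.1088] rv=[ 0.0004 -0.0001  0.0041] (turn -0.2deg, q6=0.16)
```

In the tool's units: 0.1085 m is 0.3617, 0.095 m is 0.3167, 0.004 rad is 0.001.

```bash
python3 jog.py '[{"pos":[-0.0033,0.0023,0.1],"aperture":0.045},{"rot":[0,0,0.001],"pos":[-0.0033,0.0023,0.2167],"aperture":0.045},{"rot":[0,0,0.001],"pos":[-0.0033,0.0023,0.3167],"aperture":0.045},{"rot":[0,0,0.001],"pos":[-0.0033,0.0023,0.3617],"aperture":0.045},{"rot":[0,0,0.001],"pos":[-0.0033,0.0023,0.3617],"aperture":0.045}]'
python3 jog.py '[{"aperture":0.045},{"aperture":0.045}]'
python3 -c "
from h import *
chk('wgo2',[.5741,.1615],.0418)"
```

```text
time_s: 23.8
ee_pos: [0.5726, 0.1602, 0.0484]
eef_rot: [-2.099, -2.335, 0.005]
wrist_force: [-0.7, 0.5, -1.6]
gripper_width: 0.0493
gripper_force: 47.8
time_s: 24.0
ee_pos: [0.5751, 0.1609, 0.0517]
eef_rot: [2.101, 2.334, 0.004]
wrist_force: [0.0, 0.2, -0.6]
gripper_width: 0.0496
gripper_force: 47.8
TCP [0.575  0.1608 0.0516] along-row offset of TCP mm -0.8
d=[ 0.0008 -0.0008  0.0098] rv=[ 0.0026 -0.0004 -0.0032] (turn 0.2deg, q6=0.17)
```

View pics/wgo2.png

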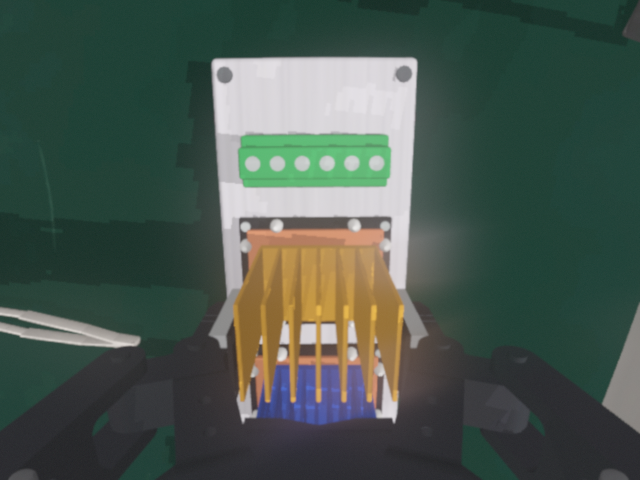

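Gold is centred over bay_4: its base is at 263–376, its far edge at row 247, and the pad edge at row 230.

In the tool's units: 0.0075 m is 0.025, 0.006 m is 0.02.

```bash
python3 -c "
from h import *
edge([.5741,.1615],.0278,247,230)"
python3 jog.py '[{"pos":[-0.0017,0,0.0133],"aperture":0.045},{"pos":[-0.0017,0,0.02],"aperture":0.045},{"pos":[-0.0017,0,0.025],"aperture":0.045},{"pos":[-0.0017,0,0.025],"aperture":0.045}]'; python3 jog.py '[{"pos":[0,0,0.0033],"aperture":0.045},{"pos":[0,0,0.0033],"aperture":0.045},{"pos":[0,0,0.0033],"aperture":0.045}]'
```

```text
edge 16.2 pad 21.1 centre offset abs -0.8 rel to pad 0.1
time_s: 24.45
ee_pos: [0.5737, 0.16, 0.0423]
eef_rot: [-2.102, -2.334, 0.0]
wrist_force: [-0.5, -0.8, -1.3]
gripper_width: 0.0495
gripper_force: 47.8
time_s: 24.75
ee_pos: [0.574, 0.1601, 0.0418]
eef_rot: [2.102, 2.334, 0.0]
wrist_force: [-3.1, 0.7, 5.1]
gripper_width: 0.0496
gripper_force: 48.4
```

In the tool's units: 0.0003 m is 0.001.

```bash
python3 jog.py '[{"pos":[0,0,0.001],"aperture":0.045},{"pos":[0,0,0.001],"aperture":0.055},{"pos":[0,0,0.001],"aperture":0.075},{"pos":[0,0,0.001],"aperture":0.075},{"pos":[0,0,0.001],"aperture":0.075}]'; python3 jog.py '[{"pos":[0,0,-0.0667],"aperture":0.075},{"pos":[0,0,-0.2],"aperture":0.075},{"pos":[0,0,-0.3333],"aperture":0.075},{"pos":[0,0,-0.4667],"aperture":0.075},{"pos":[0,-0.1333,-0.5333],"aperture":0.075}]'
python3 jog.py '[{"pos":[-0.0667,-0.1333,0],"aperture":0.075},{"pos":[-0.1333,-0.2667,0],"aperture":0.075},{"pos":[-0.2,-0.4,0],"aperture":0.075},{"pos":[-0.2667,-0.5333,0],"aperture":0.075},{"pos":[-0.2667,-0.5333,0],"aperture":0.075}]'
python3 jog.py '[{"pos":[0,-0.1333,0],"aperture":0.075},{"pos":[0,-0.2667,0],"aperture":0.075},{"pos":[0,-0.2667,0],"aperture":0.075},{"pos":[0,-0.2667,0],"aperture":0.075}]'
python3 -c "
from h import *
t=eyes.camera('top')[180:270,160:370]; s=eyes.camera('side')[140:290,250:410]
a=cv2.resize(t,(700,300),interpolation=cv2.INTER_CUBIC); b=cv2.resize(s,(320,300),interpolation=cv2.INTER_CUBIC)
cv2.imwrite('pics/end.png',cv2.resize(np.hstack([a[:,:480],b]),(800,300))[:,:,::-1]); cv2.imwrite('pics/end_top.png',np.vstack([a,np.pad(b,((0,0),(0,380),(0,0)))])[:,:,::-1])"
```

```text
time_s: 25.25
ee_pos: [0.5739, 0.16, 0.0411]
eef_rot: [-2.102, -2.334, 0.0]
wrist_force: [-0.6, -0.8, 0.5]
gripper_width: 0.0753
gripper_force: 0.0
time_s: 25.75
ee_pos: [0.539, 0.1569, 0.2052]
eef_rot: [2.1, 2.33, 0.012]
wrist_force: [0.8, 0.5, 0.5]
gripper_width: 0.0754
gripper_force: 0.0
time_s: 26.25
ee_pos: [0.3781, 0.0576, 0.2004]
eef_rot: [-2.102, -2.332, 0.005]
wrist_force: [-0.5, 1.2, 0.4]
gripper_width: 0.0749
gripper_force: 0.0
time_s: 26.65
ee_pos: [0.3041, 0.0514, 0.2016]
eef_rot: [2.102, 2.334, 0.002]
wrist_force: [0.2, 0.1, -0.1]
gripper_width: 0.0751
gripper_force: 0.0
```

View pics/end_top.png

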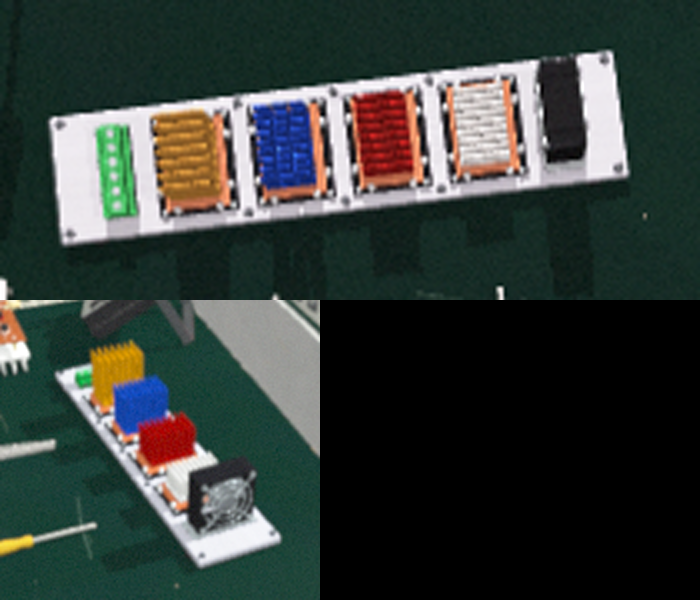

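From the fan outward, the top and side views show silver, red, blue and gold. All four are upright on their copper pads inside the pins, with the fins along the row. The arm is clear, so I'm handing in.

```bash
python3 -c "
from rig import arm, eyes
print(arm.close_job())"
```

```text
the job is handed in; nothing more can be done
None
```

The job is handed in after about 27 s on the robot clock: silver, red, blue and gold stand in bays 1 to 4, lowest next to the fan, upright with fins along the row inside the pins, though no verdict came back.

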